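# Fit the screen plate into its seat frame

### The arm

A 7-joint arm with a two-finger parallel gripper is mounted at the origin on a cart in front of the work surface, level with it; the furniture and walls round the work are solid. World frame = base frame: x ahead of the robot, y to its left, z up, the work surface at z = 0. Lengths are in m, angles in degrees, forces in N, time in s.
With the tool pointing down it reaches from about 0.425 to 0.95 m from the base axis. Payload 4.7 kg.
Tool frame: the origin (TCP) lies at the very end of the fingers, on their centre line; the grasp point (between the pads) lies 19 mm behind it; z points along the fingers, y is the line along which they close (so a half turn about z gives the same grasp; the last joint's range is limited). The gripper opens to 87 mm and grips with 3 to 60 N. Pads are 19 mm wide; open, the fingers measure 117 mm over their backs; the gripper's body (75 mm by 190 mm) begins 51 mm behind the grasp point.
Start: joints at [-71.213, 26.849, -2.785, 87.806, 1.381, 65.374, -4.715], TCP at [0.236, 0.633, 0.223] pointing down, gripper open.
Joint ranges: [-148.3, 148.3], [-19.14, 114.17], [-79.39, 73.82], [5.75, 140.21], [-59.74, 239.74], [12.07, 113.84], [-152.46, 152.46]. Speed limits (degrees/s): [147.25, 147.25, 180, 180, 180, 180, 180].

### API

Orientations are given as [roll, pitch, yaw] about the fixed x, y, z axes, in that order (R = Rz(yaw) Ry(pitch) Rx(roll)).
In Python, from cell import ctrl gives the robot as it stands.
- The arm moves only by the tool arm_command, never from a script. Its argument "commands" is a list of rows, each a list of 2 entries, a list of its own where there are three numbers: the shift along the tool's x, y, z in m, then the turn about the tool's z in rad. A call has 1 to 5 rows; each row is the pose to reach, as a shift and turn from the pose commanded when the call began, along the tool's axes at that moment; what a row does not reach only later rows make up. A row lasts 1/8 s, in which the tool goes at most 62.5 mm and 10.7 degrees, less where a joint would pass 70% of its speed; a pose out of reach is approached as far as the arm can. A call with a gripper value outside its range is refused whole. "grip" is the opening in per cent of the stroke, from 0 (shut) to 100 (fully open), set as the call begins (left out, the last holds). The fingers move at their own pace and stop on an object; the grip force is fixed at half the most. Time passes only in rows, so rows that repeat a pose let the fingers close. It gives the time, the measured TCP pose, the force, the opening and the grip force at its end, in the units of the state.
- ctrl.read_state(): the state, without advancing time (a new reading comes with each control period).
- ctrl.read_camera(name): name is "scene" or "top" or "wrist"; returns a dict with "pixels" (420x560x3 uint8, red, green, blue), "depth" (420x560 float32, m along the optical axis (not along the pixel's ray), 0 where there is no reading), "vfov" (degrees; the focal length in pixels is half the picture's height over the tangent of half this angle, whatever the lens; pixels are square), "cx", "cy" (the principal point, pixels), "rvec" (rotation vector, rad) and "tvec" (3), from world to camera coordinates, as OpenCV has them; the wrist camera has in their place "T_tool_cam" (4x4, takes a point from camera to tool coordinates, whose origin is the TCP and whose axes are the flange's). Camera axes: x right, y down, z forward; pixel columns grow to the right and rows downward; lengths in m; the calibration is good to about 2 mm. A picture is of the moment at which its call begins: read the wrist's pose just before it.
- ctrl.close_job(): hands the job in; it is judged then, once.
Trained networks look in a picture, given as the dict that the camera call returned (one of the last four; its "shot" number tells which), for a name from the list of things; names that differ only in an ending like _2 or _b are one class to them, and where a whole thing is asked for, a point or a joint stands for the part that bears it (a point fixed in the world has none). Each returns a list of dicts, best first, with "conf" (0 to 1); they miss things now and then, are a little off and sometimes report something else, mostly with a low value. They report only what shows in the picture. A call takes as long as a camera call. They do not tell look-alikes from the thing itself.
- ctrl.masks_of(target, picture): "mask" (420x560 bool, what is visible of it) and "box" ([left, top, width, height] in pixels, round what is visible of it).
The state is a dict: "time_s": time; "joint_pos": joint angles; "joint_velocities": joint speeds; "effort": joint torques, N m; "tool_pos": TCP position; "tool_rot": TCP orientation; "contact_force": force on the tool from outside, world axes, zero at the start; "ft_torque": the same for the moment, N m; "opening": finger opening in m; "grip_force": force on a finger pad.
Only numpy, scipy, OpenCV 4.12 (cv2) and the standard library are available. Lean on these libraries where they do the work, as an engineer would, in place of code of your own. Each camera call takes 0.05 s, during which the arm holds its last target. There are 200 camera calls.

### The job

Draw the perforated screen plate out of its storage sleeve by the tongue end that sticks out, lay it flat on the bare worktop and let go of it. Then take it by its upright grip rib, tilt it to hook its tongue under the lip of the low aluminium seat frame, and lower the other edge gently, without letting it drop, until the plate lies flat on the seat inside the frame. Let go, and do not shift the beaker or the jar.

Things in the scene. Friction and masses are not known exactly. Their poses are not given: they have to be found in the camera images.
- screen_plate: Loose perforated steel screen plate, 160 long (x), 60 wide (y), 8 thick, 0.18 kg (all sizes in mm). Origin: centre of its underside; +x to the tongue end, z up out of the face with the rib. At the start it lies level in the sleeve, underside 10 above the worktop, plate +x along the sleeve's -x within 0.03 rad: its rib end 95 inside, its tongue end overhanging 65 out of the mouth.
- plate_tongue (a point): Middle of the tongue's outer end, on the underside (plate x = +80, z = 0); axes as the plate. The tongue is the last 18 mm of the plate, full width, only 5 thick, flush with the underside.
- plate_rib (a point): Middle of the plate's upright grip rib (plate x = -55, z = 21, i.e. 13 above the upper face); axes as the plate. The rib is 12 thick (x), 50 long (y), its top 34 above the underside; it stands across the plate near the free end.
- seat_frame: Aluminium seat frame, fixed, 190 x 96 mm. Origin: centre of its underside, z = 0; +x to the lip end, the end nearer the robot. Pocket x = -82..+82, y = -34..+34; a seat ledge round its edge (12 wide, 28 at the lip end) is 14 above the worktop. Side walls and far end wall rise 8 above the seat. The opening left by the lip is shorter than the plate: it goes in only tilted, tongue first.
- frame_lip (a point): Middle of the lip's lower edge: frame x = +70, y = 0, 26 above the worktop, 12 above the seat; axes as the frame. The lip is 6 thick, spans the full width and overhangs the pocket by 12, from the end wall at frame x = +82; its top is 32 above the worktop.
- sleeve: Grey storage sleeve fixed on the worktop: a low box 106 mm deep, 84 wide, 52 high, open only at the mouth, which looks along its -x (about towards the robot). Origin: on the worktop, on its centre line, 30 in front of the mouth; +x into the sleeve. Inside 72 wide, 38 high, 100 deep; floor 10 thick, from the mouth on. Sleeve and frame stand side by side, either one on the left.
- sleeve_mouth (a point): Middle of the sleeve's floor edge at the mouth (sleeve x = +30, 10 above the worktop); axes as the sleeve. The plate is drawn out along the sleeve's -x.
- steel_beaker: Loose steel beaker, 68 mm in diameter, 74 high, standing right of the work. Origin: centre of its underside. To be left where it stands.
- jar: Loose plastic sample jar with black screw cap, 60 mm in diameter, 90 high, standing left of the work. Origin: centre of its underside. To be left where it stands.
There are look-alikes about, which are no part of the job. Several things have the shape of the screen_plate; the one meant has the colours described above.

How it is judged:
By the outcome, as a careful person would: the job done as asked, in the order asked, and still so for the second after the job is handed in, with the robot touching nothing.
It also fails if it takes over 67 s, if anything falls off the work surface, if the arm or the gripper's body presses on something with over 40 N, if the wrist force passes 120 N, or if a joint passes its speed limit or range.

## Working session

There is one attempt and no reset: what is moved stays moved. The work goes in short steps, Python scripts to look and compute and a tool call to move; the robot and the scene stay as the last step left them, time stands still between calls to the robot, and variables do not carry over. Pictures are saved under pics/ and viewed, at most 10 in all, crops included, and the job is handed in when it is done.

Besides the shell and the picture viewer there is one more tool, called after ">>>" by a JSON object that holds its "method" and its "body", one argument or row to a line. arm_command: Moves the arm, as the interface text tells. Its arguments: {"type":"object","properties":{"commands":{"type":"array","items":{"type":"array"}},"grip":{"type":"number"}},"required":["commands"]}

```bash
ls; mkdir -p pics; cat > h.py <<'E'
import numpy as np, cv2
from scipy.spatial.transform import Rotation as R
from cell import ctrl
def shot(n):
    s=ctrl.read_state(); c=ctrl.read_camera(n)
    f=210/np.tan(np.radians(c['vfov'])/2)
    K=np.array([[f,0,c['cx']],[0,f,c['cy']],[0,0,1.]])
    if 'rvec' in c:
        Rw=cv2.Rodrigues(np.array(c['rvec'],float))[0]; T=np.eye(4); T[:3,:3]=Rw.T; T[:3,3]=-Rw.T@np.array(c['tvec'],float).ravel()
    else:
        A=np.eye(4); A[:3,:3]=R.from_euler('xyz',s['tool_rot'],degrees=True).as_matrix(); A[:3,3]=s['tool_pos']; T=A@np.array(c['T_tool_cam'])
    v,u=np.mgrid[:420,:560]; d=c['depth']
    P=np.stack([(u-c['cx'])/f*d,(v-c['cy'])/f*d,d],-1)@T[:3,:3].T+T[:3,3]
    P[d==0]=np.nan
    return c,P,T,K,s
def save(n,c,box=None,k=1):
    im=c['pixels'][...,::-1]
    if box: l,t,w,h=box; im=im[t:t+h,l:l+w]
    cv2.imwrite('pics/'+n,cv2.resize(im,None,fx=k,fy=k,interpolation=cv2.INTER_CUBIC))
E
python3 - <<'E'
from h import *
for n in ['scene','top']:
    c,P,T,K,s=shot(n); save(n+'0.png',c); np.savez('/tmp/'+n,P=P,im=c['pixels'])
    for t in ['screen_plate','seat_frame','sleeve','steel_beaker','jar']:
        for m in ctrl.masks_of(t,c):
            print(n,t,round(m['conf'],2),m['box'],np.nanmedian(P[m['mask']],0).round(3))
print(s)
E
```

```text
pics
scene screen_plate 0.72 [174.7, 297.4, 59.6, 36.7] [0.476 0.69  0.009]
scene screen_plate 0.51 [254.8, 217.9, 21.7, 14.4] [0.582 0.269 0.019]
scene seat_frame 0.67 [304.3, 186.6, 20.9, 24.5] [0.502 0.035 0.022]
scene seat_frame 0.4 [256.3, 218.8, 16.1, 14.8] [0.583 0.269 0.019]
scene sleeve 0.68 [226.3, 203.7, 34.8, 31.2] [0.648 0.31  0.05 ]
scene steel_beaker 0.69 [345.7, 156.0, 19.0, 24.9] [ 0.476 -0.194  0.05 ]
scene jar 0.76 [221.1, 255.4, 23.2, 34.8] [0.503 0.542 0.06 ]
scene jar 0.63 [255.1, 223.6, 14.7, 10.9] [0.58  0.269 0.019]
top screen_plate 0.97 [261.6, 201.6, 18.2, 27.3] [0.574 0.266 0.017]
top screen_plate 0.68 [130.0, 176.9, 31.6, 47.5] [0.476 0.689 0.008]
top seat_frame 0.78 [318.9, 209.9, 32.0, 57.7] [0.573 0.038 0.015]
top sleeve 0.91 [259.9, 175.5, 30.7, 32.2] [0.648 0.282 0.052]
top sleeve 0.71 [325.0, 208.6, 28.9, 58.4] [0.574 0.038 0.015]
top sleeve 0.43 [263.1, 203.1, 17.3, 23.1] [0.574 0.264 0.017]
top steel_beaker 0.6 [391.8, 272.5, 25.8, 30.3] [ 0.485 -0.212  0.024]
top steel_beaker 0.35 [264.6, 205.1, 19.4, 21.7] [0.572 0.264 0.017]
top jar 0.83 [184.4, 185.8, 21.3, 31.1] [0.5   0.519 0.073]
{'time_s': 0.3, 'joint_pos': array([-71.2120418 ,  26.86627399,  -2.78244239,  87.82684859,
         1.38280626,  65.37391568,  -4.7145323 ]), 'joint_velocities': array([-0.03366951, -0.2002213 , -0.07823433, -0.19898951,  0.05472932,
        0.08754898,  0.04622274]), 'effort': array([ 7.72304588e-05, -5.07273245e+01, -8.05389835e-02, -2.35978532e+01,
       -6.12451485e-02,  3.47589771e-02,  1.05046358e-04]), 'tool_pos': array([0.23570726, 0.63232832, 0.22221109]), 'tool_rot': array([-1.79966616e+02,  2.40980048e-03,  1.59557059e+02]), 'contact_force': array([-0.08910802,  0.12079536,  0.6119078 ]), 'ft_torque': array([ 0.03764534, -0.05431281, -0.00756301]), 'grip_force': 0.0, 'opening': 0.08689145972348841}
```

```bash
python3 - <<'E'
import numpy as np,cv2
im=np.load('/tmp/top.npz')['im'][...,::-1]; a=cv2.resize(im[150:310,110:430],None,fx=2.5,fy=2.5,interpolation=cv2.INTER_CUBIC)
cv2.imwrite('pics/topcrop.png',a)
E
```

```text
(no output)
```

View pics/topcrop.png

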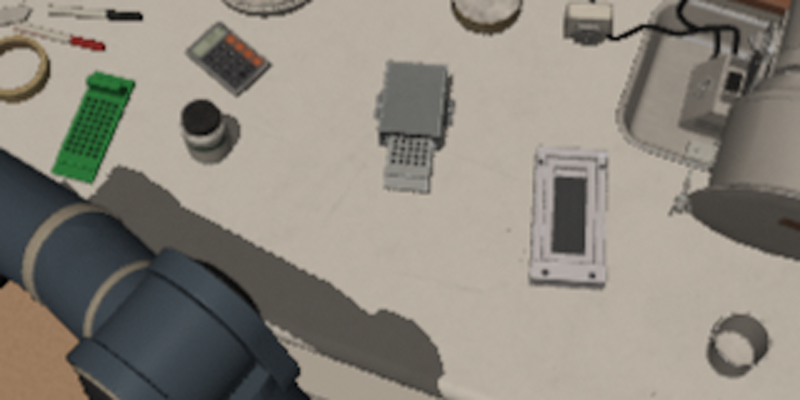

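View pics/scene0.png

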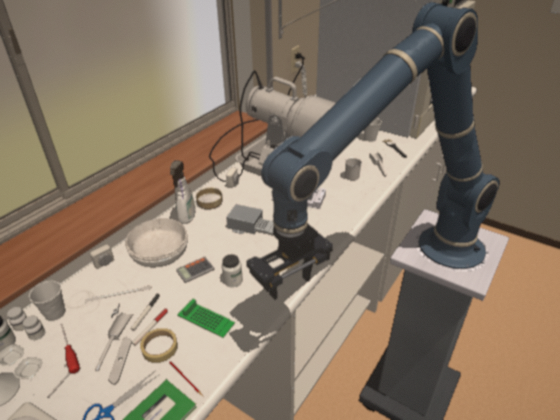

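```bash
cat >> h.py <<'E'
def go(x,y,z,yaw,s=None):
    s=s or ctrl.read_state(); r=R.from_euler('xyz',s['tool_rot'],degrees=True)
    d=r.inv().apply(np.array([x,y,z])-s['tool_pos']); t=-(yaw-s['tool_rot'][2]+180)%360-180
    dy=(yaw-s['tool_rot'][2]+180)%360-180
    print('shift',d.round(4),'turn',round(-np.radians(dy),4),'at',np.array(s['tool_pos']).round(4),np.array(s['tool_rot']).round(2),'t',round(s['time_s'],2))
E
python3 - <<'E'
from h import *
go(.44,.27,.26,180)
go(.44,.16,.30,180)
E
```

```text
shift [-0.318  -0.2683 -0.0375] turn -0.3568 at [0.2357 0.6325 0.2226] [180.    -0.   159.56] t 0.6
shift [-0.3564 -0.3714 -0.0775] turn -0.3568 at [0.2357 0.6325 0.2226] [180.    -0.   159.56] t 0.6
```

>>> {"method": "arm_command", "body": {
  "commands": [
    [[-0.06, -0.05, -0.007], -0.07],
    [[-0.11, -0.09, -0.014], -0.14],
    [[-0.16, -0.135, -0.02], -0.21],
    [[-0.21, -0.178, -0.025], -0.28],
    [[-0.255, -0.215, -0.03], -0.357]
  ],
  "grip": 100
}}

```text
time_s: 1.23
tool_pos: [0.3894, 0.3596, 0.2512]
tool_rot: [180.0, 0.0, -179.8]
contact_force: [0.5, 0.3, 0.8]
opening: 0.0872
grip_force: 0.0
```

```bash
python3 - <<'E'
from h import *
go(.44,.26,.26,180)
E
```

```text
shift [-0.0504 -0.0997 -0.0088] turn 0.0028 at [0.3894 0.3596 0.2512] [ 1.7996e+02  4.0000e-02 -1.7984e+02] t 1.23
```

>>> {"method": "arm_command", "body": {
  "commands": [
    [[-0.025, -0.05, -0.005], 0.003],
    [[-0.05, -0.1, -0.009], 0.003],
    [[-0.05, -0.1, -0.009], 0.003]
  ]
}}

```text
time_s: 1.6
tool_pos: [0.4412, 0.2566, 0.2604]
tool_rot: [-180.0, 0.1, 179.3]
contact_force: [-0.3, 0.9, 0.3]
opening: 0.0867
grip_force: 0.0
```

```bash
python3 - <<'E'
from h import *
c,P,T,K,s=shot('wrist'); save('w1.png',c); np.savez('/tmp/w1',P=P,im=c['pixels'],T=T,K=K)
print(s['tool_pos'],s['tool_rot'],T.round(3))
for t in ['screen_plate','seat_frame','sleeve','plate_rib']:
    for m in ctrl.masks_of(t,c):
        print(t,round(m['conf'],2),m['box'],np.nanmedian(P[m['mask']],0).round(3))
E
```

```text
[0.44116277 0.25660253 0.26043758] [-1.79965152e+02  1.16966129e-01  1.79295013e+02] [[ 0.012  0.956  0.293  0.361]
 [ 1.    -0.012 -0.003  0.259]
 [ 0.     0.293 -0.956  0.422]
 [ 0.     0.     0.     1.   ]]
screen_plate 0.55 [264.0, 240.1, 54.6, 57.3] [0.568 0.265 0.016]
seat_frame 0.84 [34.2, 200.1, 114.0, 92.2] [0.527 0.037 0.014]
sleeve 0.92 [265.4, 279.5, 82.0, 79.9] [0.651 0.29  0.051]
sleeve 0.25 [475.9, 199.8, 84.1, 64.3] [0.501 0.511 0.068]
plate_rib 0.94 [258.3, 241.5, 57.6, 53.6] [0.567 0.265 0.016]
```

View pics/w1.png

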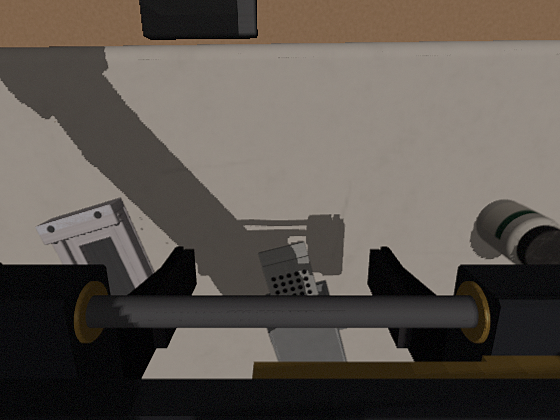

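```bash
cat >> h.py <<'E'
def rect(P,lo,hi,z0,z1,im=None):
    m=np.all((P[...,:2]>lo)&(P[...,:2]<hi),-1)&(P[...,2]>z0)&(P[...,2]<z1)
    q=P[m]; 
    if len(q)<20: print('few',len(q)); return
    r=cv2.minAreaRect((q[:,:2]*1000).astype(np.float32)); print(len(q),'c',np.round(r[0],1),'size',np.round(r[1],1),'ang',round(r[2],1),'zmed',np.median(q[:,2]).round(4))
    return q
E
python3 - <<'E'
from h import *
for f in ['top','w1']:
    P=np.load(f'/tmp/{f}.npz')['P']
    print(f)
    print('plate');rect(P,[.5,.2],[.605,.32],.008,.024)
    print('roof');rect(P,[.58,.2],[.75,.36],.044,.06)
    print('frame top');rect(P,[.42,-.05],[.72,.12],.0085,.05)
    print('lip');rect(P,[.42,-.05],[.55,.12],.027,.05)
E
```

```text
top
plate
356 c [558.6 259.1] size [ 95.1 104.2] ang 2.6 zmed 0.0163
roof
704 c [650.3 285.6] size [110.2  84.3] ang 15.0 zmed 0.052
frame top
1197 c [569.3  35.7] size [165.3 295.7] ang 89.5 zmed 0.0197
lip
210 c [520.   22.2] size [73.1 94. ] ang 14.1 zmed 0.0316
w1
plate
2429 c [573.5 271. ] size [78.  73.6] ang 14.6 zmed 0.0164
roof
2371 c [652.8 286.1] size [98.7 51.2] ang 89.6 zmed 0.0509
frame top
4302 c [542.   29.2] size [115.3  97.1] ang 16.1 zmed 0.0207
lip
1671 c [498.9  16.4] size [25.2 96.3] ang 16.1 zmed 0.0307
```

```bash
python3 - <<'E'
from h import *
d=np.load('/tmp/w1.npz');P=d['P'];a=np.radians(15);ex=np.array([np.cos(a),np.sin(a)]);ey=np.array([-ex[1],ex[0]])
m=(P[...,2]>.012)&(P[...,2]<.02);q=P[m][:,:2]-[.6503,.2856]
u=q@ex*1000;v=q@ey*1000
for k in range(-125,-50,8):
    w=v[(u>k)&(u<k+8)&(abs(v)<60)]
    if len(w):print(k,len(w),np.percentile(w,[2,50,98]).round(1))
go(.58,.267,.09,195)
E
```

```text
-117 284 [-29.   -0.6  28.2]
-109 281 [-29.1  -0.7  28.3]
-101 321 [-29.    0.2  27.9]
-93 276 [-29.6  -0.5  28.2]
-85 271 [-29.4  -0.4  28. ]
-77 264 [-29.4  -0.4  28.2]
-69 266 [-29.5  -0.9  27.6]
-61 232 [-27.8   2.8  27.8]
-53 126 [-5.8 17.7 41. ]
shift [-0.1423  0.004   0.1695] turn -0.2617 at [0.4377 0.2629 0.2595] [ 1.7998e+02 -2.0000e-02 -1.7999e+02] t 1.85
```

>>> {"method": "arm_command", "body": {
  "commands": [
    [[-0.05, 0.001, 0.03], -0.09],
    [[-0.1, 0.003, 0.06], -0.18],
    [[-0.142, 0.004, 0.1], -0.262],
    [[-0.142, 0.004, 0.15], -0.262],
    [[-0.142, 0.004, 0.17], -0.262]
  ]
}}

```text
time_s: 2.48
tool_pos: [0.5782, 0.2657, 0.0854]
tool_rot: [-180.0, -0.4, -165.0]
contact_force: [0.7, 0.9, 0.5]
opening: 0.0866
grip_force: 0.0
```

```bash
python3 - <<'E'
from h import *
ctrl.read_camera('top')
c,P,T,K,s=shot('wrist'); save('w2.png',c)
a=np.radians(15);ex=np.array([np.cos(a),np.sin(a)]);ey=np.array([-ex[1],ex[0]])
m=(P[...,2]>.012)&(P[...,2]<.02);q=P[m][:,:2]-[.6503,.2856]
u=q@ex*1000;v=q@ey*1000
for k in range(-125,-50,16):
    w=v[(u>k)&(u<k+16)&(abs(v)<60)]
    if len(w):print(k,len(w),np.percentile(w,[2,50,98]).round(1))
go(.58,.267,.0115,195)
E
```

```text
-125 1014 [-29.3  -1.6  27.9]
-109 2174 [-29.4  -0.9  27.8]
-93 2010 [-29.7  -1.   27.6]
-77 1905 [-29.8  -1.   27.4]
-61 1894 [-36.   -1.7  36.6]
shift [-0.0028  0.0008  0.0746] turn -0.0001 at [0.5779 0.2657 0.0861] [-179.96   -0.38 -165.01] t 2.58
```

>>> {"method": "arm_command", "body": {
  "commands": [
    [[0, 0, 0.04], 0],
    [[0, 0, 0.07], 0],
    [[0, 0, 0.0745], 0],
    [[0, 0, 0.0745], 0]
  ]
}}

```text
time_s: 3.08
tool_pos: [0.5812, 0.2661, 0.0165]
tool_rot: [180.0, 0.1, -165.1]
contact_force: [0.3, 0.5, 0.4]
opening: 0.087
grip_force: 0.0
```

>>> {"method": "arm_command", "body": {
  "commands": [
    [[0, 0, 0], 0],
    [[0, 0, 0], 0],
    [[0, 0, 0], 0],
    [[0, 0, 0], 0]
  ],
  "grip": 0
}}

```text
time_s: 3.58
tool_pos: [0.5807, 0.265, 0.0156]
tool_rot: [180.0, 0.0, -165.2]
contact_force: [-0.4, -0.6, 2.2]
opening: 0.059
grip_force: 30.0
```

>>> {"method": "arm_command", "body": {
  "commands": [
    [[0, 0, 0], 0],
    [[0, 0, 0], 0],
    [[0, 0, 0.004], 0],
    [[0, 0, 0.004], 0]
  ],
  "grip": 85
}}

```text
time_s: 4.08
tool_pos: [0.5801, 0.2649, 0.0106]
tool_rot: [-180.0, -0.1, -165.1]
contact_force: [0.2, 0.1, 0.8]
opening: 0.0735
grip_force: 0.0
```

>>> {"method": "arm_command", "body": {
  "commands": [
    [[0, 0, 0], 0],
    [[0, 0, 0], 0],
    [[0, 0, 0], 0],
    [[0, 0, 0], 0]
  ],
  "grip": 0
}}

```text
time_s: 4.58
tool_pos: [0.5806, 0.2651, 0.0112]
tool_rot: [180.0, 0.0, -165.1]
contact_force: [0.2, -0.7, -0.8]
opening: 0.0593
grip_force: 30.0
```

```bash
python3 - <<'E'
from h import *
go(.48,.24,.0115,195)
E
```

```text
shift [ 0.1036  0.0015 -0.0003] turn -0.0026 at [0.5806 0.2651 0.0112] [ 1.7999e+02  1.0000e-02 -1.6515e+02] t 4.58
```

```bash
python3 - <<'E'
import numpy as np
P=np.load('/tmp/w1.npz')['P']
for r in (40,46,52,60): print(r,P[r,[150,285,450]].round(3).tolist())
E
```

```text
40 [[0.164, -0.186, -0.899], [0.169, 0.273, -0.902], [0.176, 0.834, -0.899]]
46 [[0.303, 0.113, -0.011], [0.305, 0.264, -0.007], [0.308, 0.445, -0.005]]
52 [[0.31, 0.115, -0.003], [0.312, 0.264, -0.003], [0.314, 0.445, -0.002]]
60 [[0.318, 0.115, 0.0], [0.32, 0.263, -0.001], [0.322, 0.446, -0.002]]
```

>>> {"method": "arm_command", "body": {
  "commands": [
    [[0.01, 0, -0.001], 0],
    [[0.03, 0, -0.001], 0],
    [[0.05, 0, -0.001], 0],
    [[0.07, 0, -0.001], 0],
    [[0.09, 0, -0.001], 0]
  ]
}}

```text
time_s: 5.2
tool_pos: [0.4919, 0.2415, 0.0121]
tool_rot: [-180.0, -0.1, -165.1]
contact_force: [0.1, -0.2, -1.5]
opening: 0.0593
grip_force: 30.0
```

>>> {"method": "arm_command", "body": {
  "commands": [
    [[0.02, 0, 0], 0],
    [[0.04, 0, 0], 0],
    [[0.05, 0, 0], 0],
    [[0.05, 0, 0], 0]
  ]
}}

```text
time_s: 5.7
tool_pos: [0.4445, 0.229, 0.0122]
tool_rot: [-180.0, -0.0, -165.1]
contact_force: [-0.1, 0.3, -1.0]
opening: 0.0596
grip_force: 30.0
```

```bash
python3 - <<'E'
from h import *
go(.45,.23,.001,195)
c,P,T,K,s=shot('top'); save('t2.png',c,[200,140,220,170],3.5)
a=np.radians(15);ex=np.array([np.cos(a),np.sin(a)]);ey=np.array([-ex[1],ex[0]])
q=(P[...,:2]-[.6503,.2856]);u=q@ex*1000;v=q@ey*1000
for k in range(-230,-60,10):
    m=(u>k)&(u<k+10)&(abs(v)<25); print(k,np.percentile(P[...,2][m]*1000,[10,50,90]).round(1))
E
```

```text
shift [-0.0056 -0.0004  0.0112] turn -0.0021 at [0.4445 0.229  0.0122] [-1.8000e+02 -3.0000e-02 -1.6512e+02] t 5.7
-230 [398.6 420.4 424.5]
-220 [384.9 399.8 412.3]
-210 [382.3 389.1 398.5]
-200 [354.7 375.1 380.2]
-190 [351.1 356.  364.8]
-180 [347.6 355.6 362.2]Traceback (most recent call last):
  File "<stdin>", line 7, in <module>
    return _quantile_unchecked(
        a, q, axis, out, overwrite_input, method, keepdims, weights)
    return _ureduce(a,
                    func=_quantile_ureduce_func,
    ...<5 lines>...
                    overwrite_input=overwrite_input,
                    method=method)
    r = func(a, **kwargs)
    result = _quantile(arr,
                       quantiles=q,
    ...<2 lines>...
                       out=out,
                       weights=wgt)
    slices_having_nans = np.isnan(arr[-1, ...])
                                  ~~~^^^^^^^^^
IndexError: index -1 is out of bounds for axis 0 with size 0
```

View pics/t2.png

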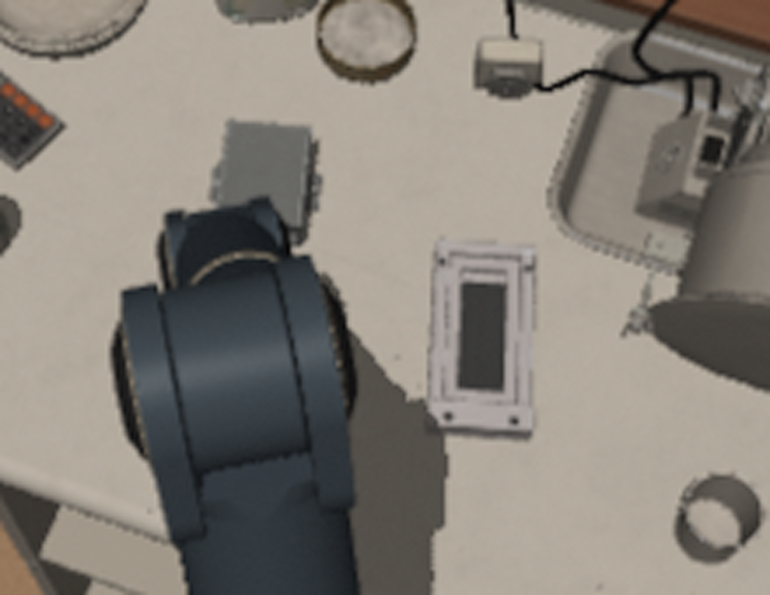

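>>> {"method": "arm_command", "body": {
  "commands": [
    [[0, 0, 0.003], 0],
    [[0, 0, 0.006], 0],
    [[0, 0, 0.008], 0],
    [[0, 0, 0.0095], 0],
    [[0, 0, 0.0095], 0]
  ]
}}

```text
time_s: 6.38
tool_pos: [0.4452, 0.2291, 0.0025]
tool_rot: [180.0, -0.0, -165.1]
contact_force: [-0.2, -0.1, -1.5]
opening: 0.0594
grip_force: 30.0
```

```bash
python3 - <<'E'
from h import *
s=ctrl.read_state(); print(s['tool_pos'],s['contact_force'],s['ft_torque'])
c,P,T,K,s=shot('wrist'); 
a=np.radians(15);ex=np.array([np.cos(a),np.sin(a)]);ey=np.array([-ex[1],ex[0]])
q=(P[...,:2]-s['tool_pos'][:2]);u=q@ex*1000;v=q@ey*1000
for k in range(-60,140,10):
    m=(u>k)&(u<k+10)&(abs(v)<20)
    if m.sum(): print(k,m.sum(),np.nanpercentile(P[...,2][m]*1000,[10,50,90]).round(1))
E
```

```text
[0.44517703 0.22913501 0.00250374] [-0.17302479 -0.08078499 -1.49931899] [ 0.03190873  0.12478996 -0.04835655]
-60 1843 [-1.7 -0.9 -0.1]
-50 2083 [-1.5 -0.4  6.1]
-40 4546 [ 5.4 85.6 88.5]
-30 16100 [  8.9 105.1 112.5]
-20 1666 [7.9 8.6 9.4]
-10 1586 [7.8 8.6 9.4]
0 1484 [7.8 8.5 9.3]
10 433 [7.6 8.3 9.1]
30 1001 [7.4 8.1 8.9]
40 1221 [7.3 8.  8.7]
50 379 [7.1 7.9 8.6]
```

>>> {"method": "arm_command", "body": {
  "commands": [
    [[0, 0, 0.0007], 0],
    [[0, 0, 0.0012], 0],
    [[0, 0, 0.0012], 0]
  ]
}}

```text
time_s: 6.8
tool_pos: [0.4453, 0.2292, 0.0015]
tool_rot: [180.0, 0.0, -165.1]
contact_force: [-0.5, -1.0, -2.4]
opening: 0.0596
grip_force: 30.0
```

>>> {"method": "arm_command", "body": {
  "commands": [
    [[0, 0, 0], 0],
    [[0, 0, 0], 0],
    [[0, 0, -0.02], 0],
    [[0, 0, -0.07], 0],
    [[0, 0, -0.1], 0]
  ],
  "grip": 100
}}

```text
time_s: 7.42
tool_pos: [0.446, 0.2296, 0.1036]
tool_rot: [180.0, 0.1, -165.2]
contact_force: [-0.8, 1.0, 0.2]
opening: 0.0866
grip_force: 0.0
```

```bash
python3 - <<'E'
from h import *
go(.49,.24,.14,195)
E
```

```text
shift [-0.0453 -0.0012 -0.0363] turn -0.0027 at [0.446  0.2296 0.1036] [ 1.7995e+02  1.5000e-01 -1.6515e+02] t 7.42
```

>>> {"method": "arm_command", "body": {
  "commands": [
    [[0, 0, -0.05], 0],
    [[0, 0, -0.1], 0],
    [[0, 0, -0.1], 0],
    [[0, 0, -0.1], 0]
  ]
}}

```text
time_s: 7.92
tool_pos: [0.4447, 0.2289, 0.201]
tool_rot: [-180.0, -0.0, -165.1]
contact_force: [0.0, 0.9, 0.0]
opening: 0.087
grip_force: 0.0
```

```bash
python3 - <<'E'
from h import *
c,P,T,K,s=shot('wrist'); save('w3.png',c); np.savez('/tmp/w3',P=P,im=c['pixels'],T=T,K=K)
a=np.radians(15);ex=np.array([np.cos(a),np.sin(a)]);ey=np.array([-ex[1],ex[0]])
q=(P[...,:2]-[.4453,.2292]);u=q@ex*1000;v=q@ey*1000
for n,z0,z1 in [('face',.005,.013),('rib',.026,.045)]:
  m=(P[...,2]>z0)&(P[...,2]<z1)&(abs(v)<45)&(u<140)&(u>-60)
  print(n,m.sum(),'u',np.percentile(u[m],[1,50,99]).round(1)); 
  for k in range(-60,140,15):
    w=v[m&(u>k)&(u<k+15)]
    if len(w)>20: print(k,len(w),np.percentile(w,[2,98]).round(1))
print(s['tool_pos'],s['tool_rot'])
E
```

```text
face 6396 u [-33.8  29.9 114.5]
-45 87 [-26.1  29.7]
-30 658 [-27.1  30. ]
-15 850 [-26.8  30.3]
0 808 [-27.1  29.7]
15 797 [-27.5  29.8]
30 776 [-28.   29.2]
45 729 [-28.3  29.3]
60 725 [-28.7  28.7]
75 620 [-28.9  28.8]
90 82 [-29.4  29.2]
105 264 [-29.6  28.3]
rib 604 u [84.8 89.2 96.3]
75 339 [-23.5  23.3]
90 265 [-23.9  23.2]
[0.444709   0.22885059 0.20101011] [-1.79994517e+02 -3.85165731e-02 -1.65148692e+02]
```

View pics/w3.png

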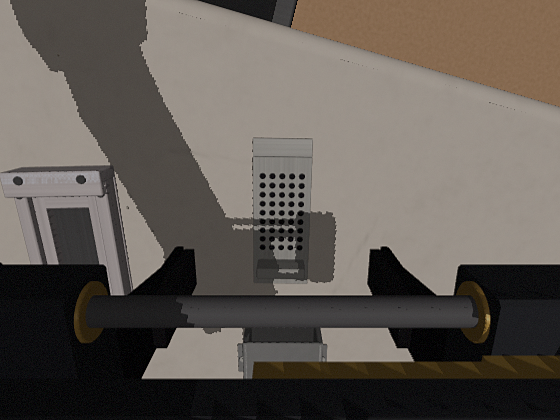

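```bash
python3 - <<'E'
from h import *
go(.50,.03,.27,196)
E
```

```text
shift [-0.0027 -0.2063 -0.0696] turn -0.02 at [0.4443 0.2287 0.2003] [-1.7997e+02 -1.3000e-01 -1.6514e+02] t 7.97
```

>>> {"method": "arm_command", "body": {
  "commands": [
    [[-0.001, -0.055, -0.02], 0],
    [[-0.002, -0.11, -0.04], -0.01],
    [[-0.003, -0.16, -0.06], -0.02],
    [[-0.003, -0.206, -0.07], -0.02],
    [[-0.003, -0.206, -0.07], -0.02]
  ]
}}

```text
time_s: 8.6
tool_pos: [0.5013, 0.0265, 0.2707]
tool_rot: [-179.9, -0.1, -164.5]
contact_force: [0.2, 0.2, -0.5]
opening: 0.087
grip_force: 0.0
```

>>> {"method": "arm_command", "body": {
  "commands": [
    [[0, 0, 0], 0],
    [[0, 0, 0], 0]
  ]
}}

```text
time_s: 8.85
tool_pos: [0.5002, 0.0324, 0.2703]
tool_rot: [180.0, -0.1, -163.8]
contact_force: [0.2, -1.4, 1.2]
opening: 0.0871
grip_force: 0.0
```

```bash
python3 - <<'E'
from h import *
c,P,T,K,s=shot('wrist'); save('w4.png',c); np.savez('/tmp/w4',P=P,im=c['pixels'],T=T,K=K)
print(s['tool_pos'],s['tool_rot'])
rect(P,[.42,-.06],[.55,.12],.027,.05)
a=np.radians(16);ex=np.array([np.cos(a),np.sin(a)]);ey=np.array([-ex[1],ex[0]])
q=(P[...,:2]-[.578,.039]);u=q@ex*1000;v=q@ey*1000;z=P[...,2]*1000
m=(z>26)&(z<45)&(abs(v)<60)&(u>-130)&(u<-40);print('lip u',np.percentile(u[m],[1,50,99]).round(1))
for k in range(-100,100,15):
    b=(u>k)&(u<k+15)&(abs(v)<60)
    w=v[b&(z>17)&(z<45)]; x=v[b&(z<9.5)&(abs(v)<40)]
    if len(w)>20: print(k,len(w),'outer',np.percentile(w,[2,98]).round(1),'zmed',np.median(z[b&(z>17)]).round(1), 'ledge in', [np.round(t,1) for t in (v[b&(abs(v)<40)&(z<17)].min() if (b&(abs(v)<40)&(z<17)).any() else 0, v[b&(abs(v)<40)&(z<17)].max() if (b&(abs(v)<40)&(z<17)).any() else 0)], 'table z',np.nanmedian(z[b&(abs(v)>52)]).round(1))
E
```

```text
[0.50016884 0.03239989 0.27033932] [ 1.79958943e+02 -1.22273197e-01 -1.63838084e+02]
1834 c [499.1  15.9] size [25.6 95.6] ang 16.0 zmed 0.031
lip u [-94.7 -82.9 -69.7]
-100 893 outer [-45.9  45.6] zmed 363.3 ledge in [np.float64(-39.9), np.float64(39.9)] table z 367.3
-85 1012 outer [-46.5  45.8] zmed 295.1 ledge in [np.int64(0), np.int64(0)] table z 280.8
-70 290 outer [-46.5  45.8] zmed 315.1 ledge in [np.float64(-34.5), np.float64(33.2)] table z -0.1
-55 266 outer [-46.3  46.2] zmed 20.7 ledge in [np.float64(-34.5), np.float64(33.4)] table z -1.1
-40 259 outer [-46.7  46.5] zmed 20.7 ledge in [np.float64(-34.2), np.float64(33.6)] table z -1.1
-25 241 outer [-46.2  45.6] zmed 20.8 ledge in [np.float64(-34.4), np.float64(33.7)] table z -1.0
-10 242 outer [-46.5  46. ] zmed 20.9 ledge in [np.float64(-34.0), np.float64(33.8)] table z -1.1
5 239 outer [-46.   46.4] zmed 20.9 ledge in [np.float64(-34.2), np.float64(33.0)] table z -1.0
20 236 outer [-46.4  46.6] zmed 20.9 ledge in [np.float64(-34.4), np.float64(33.2)] table z -0.9
35 218 outer [-45.9  45.7] zmed 20.8 ledge in [np.float64(-34.0), np.float64(33.4)] table z -1.0
50 213 outer [-46.3  46. ] zmed 20.8 ledge in [np.float64(-34.3), np.float64(33.6)] table z -1.1
65 209 outer [-46.5  46.4] zmed 21.0 ledge in [np.float64(-34.2), np.float64(33.8)] table z -1.0
80 344 outer [-46.   45.2] zmed 20.5 ledge in [np.float64(-34.6), np.float64(33.8)] table z -0.9
```

View pics/w4.png

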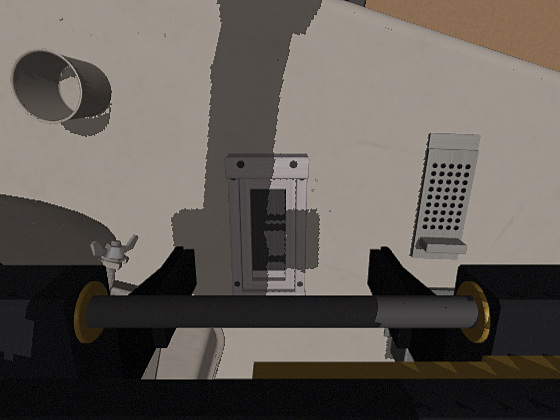

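```bash
python3 - <<'E'
from h import *
P=np.load('/tmp/top.npz')['P'];
a=np.radians(16);ex=np.array([np.cos(a),np.sin(a)]);ey=np.array([-ex[1],ex[0]])
q=(P[...,:2]-[.578,.039]);u=q@ex*1000;v=q@ey*1000;z=P[...,2]*1000
m=(u>-60)&(u<130)&(abs(v)<170)&(z>50)
print(m.sum()); 
for k in range(-60,130,20):
  b=m&(u>k)&(u<k+20)
  if b.any(): print(k,v[b].min().round(),v[b].max().round(),'near neg',v[b&(v<0)].max() if (b&(v<0)).any() else None, z[b].max().round())
go(.5327,.2524,.12,194.3)
E
```

```text
758
-60 -170.0 -109.0 near neg -109.34115128889923 280.0
-40 -170.0 -112.0 near neg -111.89120223460196 254.0
-20 -170.0 -123.0 near neg -122.67467992679978 246.0
0 -170.0 -127.0 near neg -126.54719101644116 239.0
20 -169.0 -124.0 near neg -123.7556518178853 236.0
40 -170.0 -158.0 near neg -158.40869075681738 216.0
60 -169.0 -94.0 near neg -93.89459896623478 197.0
80 -128.0 -65.0 near neg -64.60012668527801 67.0
100 -79.0 -55.0 near neg -55.00424637411883 68.0
120 -170.0 -54.0 near neg -54.07331827343494 74.0
shift [-0.0926  0.2023  0.1505] turn 0.0323 at [0.5003 0.0323 0.2706] [ 1.7997e+02 -1.0000e-01 -1.6385e+02] t 8.9
```

>>> {"method": "arm_command", "body": {
  "commands": [
    [[-0.02, 0.05, 0.0], 0.008],
    [[-0.045, 0.1, 0.02], 0.016],
    [[-0.07, 0.15, 0.05], 0.025],
    [[-0.0926, 0.202, 0.1], 0.032],
    [[-0.0926, 0.202, 0.15], 0.032]
  ]
}}

```text
time_s: 9.52
tool_pos: [0.5341, 0.257, 0.1209]
tool_rot: [179.8, 0.2, -165.4]
contact_force: [0.7, -0.5, -0.4]
opening: 0.0873
grip_force: 0.0
```

```bash
python3 - <<'E'
from h import *
P=np.load('/tmp/top.npz')['P'];
a=np.radians(16);ex=np.array([np.cos(a),np.sin(a)]);ey=np.array([-ex[1],ex[0]])
q=(P[...,:2]-[.578,.039]);u=q@ex*1000;v=q@ey*1000;z=P[...,2]*1000
m=(u>-60)&(u<130)&(abs(v)<170)&(z>75)
for k in range(-60,130,20):
  b=m&(u>k)&(u<k+20)
  if b.any(): print(k,v[b].max().round(),z[b].max().round())
c,P,T,K,s=shot('wrist'); z=P[...,2]
a=np.radians(14.3);ex=np.array([np.cos(a),np.sin(a)]);ey=np.array([-ex[1],ex[0]])
q=(P[...,:2]-[.5327,.2524]);u=q@ex*1000;v=q@ey*1000
m=(z>.026)&(z<.04)&(abs(v)<35)&(abs(u)<25);print('rib',m.sum(),np.percentile(u[m],[2,50,98]).round(1),np.percentile(v[m],[2,98]).round(1))
m=(z>.005)&(z<.013)&(abs(v)<40)
for k in range(-150,30,20):
    w=v[m&(u>k)&(u<k+20)]
    if len(w)>20: print(k,len(w),np.percentile(w,[2,98]).round(1))
go(.5327,.2524,.02,194.3)
E
```

```text
-60 -109.0 280.0
-40 -112.0 254.0
-20 -123.0 246.0
0 -127.0 239.0
20 -124.0 236.0
40 -164.0 216.0
60 -169.0 197.0
rib 1157 [-5.1 -0.3  6.2] [-23.9  23.7]
-150 48 [-27.4  27.3]
-130 954 [-27.8  29.1]
-110 2439 [-28.   29.3]
-90 2306 [-28.2  29.1]
-70 2131 [-28.4  29.1]
-50 2021 [-28.5  28.9]
-30 1894 [-28.5  28.8]
-10 742 [-29.6  29.4]
10 920 [-29.   28.8]
shift [-0.005  -0.0022  0.0918] turn 0.0051 at [0.5284 0.2536 0.1119] [-179.93   -0.72 -165.41] t 9.57
```

>>> {"method": "arm_command", "body": {
  "commands": [
    [[0, 0, 0.03], 0],
    [[0, 0, 0.07], 0],
    [[0, 0, 0.09], 0],
    [[0, 0, 0.09], 0]
  ]
}}

```text
time_s: 10.07
tool_pos: [0.5329, 0.2501, 0.0306]
tool_rot: [-180.0, -0.2, -165.8]
contact_force: [0.5, -0.2, 0.7]
opening: 0.0866
grip_force: 0.0
```

```bash
python3 - <<'E'
from h import *
go(.5327,.2524,.02,194.3)
E
```

```text
shift [-0.0004  0.0023  0.0106] turn -0.0019 at [0.5329 0.2501 0.0306] [-179.95   -0.2  -165.81] t 10.07
```

>>> {"method": "arm_command", "body": {
  "commands": [
    [[0, 0.002, 0.008], 0],
    [[0, 0.002, 0.0105], 0],
    [[0, 0.002, 0.0105], 0]
  ]
}}

```text
time_s: 10.45
tool_pos: [0.5339, 0.2526, 0.0215]
tool_rot: [180.0, 0.0, -165.8]
contact_force: [-0.5, 0.7, -0.3]
opening: 0.0872
grip_force: 0.0
```

>>> {"method": "arm_command", "body": {
  "commands": [
    [[0, 0, 0], 0],
    [[0, 0, 0], 0],
    [[0, 0, 0], 0],
    [[0, 0, 0], 0],
    [[0, 0, 0], 0]
  ],
  "grip": 0
}}

```text
time_s: 11.08
tool_pos: [0.5338, 0.2523, 0.021]
tool_rot: [-180.0, 0.0, -165.8]
contact_force: [-1.1, 0.1, 0.2]
opening: 0.0494
grip_force: 30.0
```

>>> {"method": "arm_command", "body": {
  "commands": [
    [[0, 0, -0.006], 0],
    [[0, 0, -0.012], 0],
    [[0.001, 0, -0.018], 0],
    [[0.002, 0, -0.024], 0],
    [[0.003, 0, -0.028], 0]
  ]
}}

```text
time_s: 11.7
tool_pos: [0.5309, 0.2518, 0.0495]
tool_rot: [180.0, 0.0, -165.8]
contact_force: [0.3, 0.0, -1.9]
opening: 0.0491
grip_force: 30.0
```

```bash
cat >> h.py <<'E'
def tilt(yaw):
    c,P,T,K,s=shot('wrist'); z=P[...,2]*1000
    a=np.radians(yaw);ex=np.array([np.cos(a),np.sin(a)]);ey=np.array([-ex[1],ex[0]])
    q=(P[...,:2]-s['tool_pos'][:2]);u=q@ex*1000;v=q@ey*1000
    tz=s['tool_pos'][2]*1000
    m=(u>-185)&(u<-20)&(abs(v)<20)&(z<tz+15)
    for k in range(-160,-10,10):
        b=m&(u>k)&(u<k+10)
        if b.sum()>10: print(k,b.sum(),np.percentile(z[b],[10,50,90]).round(1))
    print('tool',np.round(s['tool_pos'],4),np.round(s['tool_rot'],2),'F',np.round(s['contact_force'],1),'op',round(s['opening'],4),'t',s['time_s'])
    return c,P,s
E
python3 - <<'E'
from h import *
c,P,s=tilt(14.3)
E
```

```text
-130 492 [30.3 31.1 32.1]
-120 2060 [31.1 33.9 35.1]
-110 2123 [33.5 34.5 35.3]
-100 2000 [33.8 34.7 35.6]
-90 1891 [33.9 34.7 35.7]
-80 1813 [34.  34.8 35.7]
-70 1724 [34.1 35.  35.8]
-60 1671 [34.3 35.1 35.9]
-50 1560 [34.4 35.2 36. ]
-40 1503 [34.5 35.3 36.1]
-30 1429 [34.6 35.4 36.3]
tool [0.5309 0.2518 0.0495] [ 1.7999e+02  3.0000e-02 -1.6583e+02] F [ 0.3  0.  -1.9] op 0.0491 t 11.7
```

```bash
python3 - <<'E'
from h import *
go(.5798,.2668,.08,195)
E
```

```text
shift [-0.051   0.0026 -0.0301] turn -0.0146 at [0.531  0.2519 0.0499] [ 1.7998e+02  5.0000e-02 -1.6583e+02] t 11.75
```

>>> {"method": "arm_command", "body": {
  "commands": [
    [[0, 0, -0.02], 0],
    [[0, 0, -0.037], -0.015],
    [[-0.025, 0.001, -0.037], -0.015],
    [[-0.045, 0.0025, -0.034], -0.015],
    [[-0.051, 0.0025, -0.03], -0.015]
  ]
}}

```text
time_s: 12.38
tool_pos: [0.5808, 0.267, 0.0793]
tool_rot: [180.0, 0.1, -165.0]
contact_force: [0.3, -0.5, -1.9]
opening: 0.0499
grip_force: 30.0
```

>>> {"method": "arm_command", "body": {
  "commands": [
    [[0, 0, 0.001], 0],
    [[0, 0, 0.003], 0],
    [[0, 0, 0.005], 0],
    [[0, 0, 0.007], 0],
    [[0, 0, 0.008], 0]
  ]
}}

```text
time_s: 13.0
tool_pos: [0.5789, 0.2665, 0.0721]
tool_rot: [180.0, -0.1, -165.0]
contact_force: [-5.2, -1.5, 10.5]
opening: 0.0497
grip_force: 30.0
```

```bash
python3 - <<'E'
from h import *
c,P,s=tilt(15)
E
```

```text
-130 616 [50.5 51.4 52.3]
-120 1985 [51.2 54.3 55.4]
-110 2030 [54.1 55.  55.9]
-100 1948 [54.5 55.4 56.3]
-90 1907 [54.8 55.7 56.5]
-80 1768 [55.2 56.  56.9]
-70 1710 [55.5 56.3 57.1]
-60 1616 [55.8 56.7 57.5]
-50 1573 [56.1 57.  57.8]
-40 1493 [56.5 57.3 58.1]
-30 1436 [56.8 57.6 58.4]
tool [0.5789 0.2665 0.0721] [ 1.7999e+02 -1.0000e-01 -1.6497e+02] F [-5.2 -1.5 10.5] op 0.0497 t 13.0
```

>>> {"method": "arm_command", "body": {
  "commands": [
    [[0, 0, 0.001], 0],
    [[0, 0, 0.0015], 0],
    [[0, 0, 0.002], 0],
    [[0, 0, 0.0025], 0],
    [[0, 0, 0.0025], 0]
  ]
}}

```text
time_s: 13.68
tool_pos: [0.5774, 0.2661, 0.0698]
tool_rot: [-180.0, -0.3, -165.0]
contact_force: [-8.0, -2.7, 10.4]
opening: 0.0495
grip_force: 30.0
```

```bash
python3 - <<'E'
from h import *
c,P,s=tilt(15)
E
```

```text
-130 1001 [38.9 39.8 40.7]
-120 1755 [39.8 41.5 44.5]
-110 1858 [43.9 44.8 45.8]
-100 1762 [45.  46.  46.9]
-90 1764 [46.1 47.1 48. ]
-80 1685 [47.2 48.2 49.2]
-70 1585 [48.4 49.3 50.2]
-60 1572 [49.4 50.4 51.2]
-50 1542 [50.6 51.4 52.3]
-40 1489 [51.6 52.5 53.4]
-30 1449 [52.7 53.6 54.5]
tool [0.5774 0.2661 0.0698] [-180.     -0.27 -164.95] F [-8.  -2.7 10.4] op 0.0495 t 13.675
```

>>> {"method": "arm_command", "body": {
  "commands": [
    [[0, 0, 0.0008], 0],
    [[0, 0, 0.0015], 0],
    [[0, 0, 0.002], 0],
    [[0, 0, 0.0026], 0],
    [[0, 0, 0.0026], 0]
  ]
}}

```text
time_s: 14.35
tool_pos: [0.576, 0.2658, 0.0667]
tool_rot: [-180.0, -0.5, -164.9]
contact_force: [-9.7, -3.3, 9.2]
opening: 0.0495
grip_force: 30.0
```

```bash
python3 - <<'E'
from h import *
c,P,s=tilt(15)
E
```

```text
-140 36 [-1.8 -1.  -0.1]
-130 1364 [23.5 24.6 25.7]
-120 1505 [25.3 26.5 30.2]
-110 1606 [30.5 31.7 32.9]
-100 1636 [32.7 33.8 35.2]
-90 1543 [34.7 36.  37.2]
-80 1536 [36.8 38.1 39.2]
-70 1533 [38.9 40.1 41.3]
-60 1527 [41.  42.2 43.3]
-50 1494 [43.1 44.3 45.4]
-40 1475 [45.1 46.4 47.5]
-30 1434 [47.3 48.5 49.5]
tool [0.576  0.2658 0.0667] [-179.98   -0.45 -164.95] F [-9.7 -3.3  9.2] op 0.0495 t 14.35
```

>>> {"method": "arm_command", "body": {
  "commands": [
    [[0, 0, -0.01], 0],
    [[0, 0, -0.025], 0],
    [[0, 0, -0.045], 0],
    [[0, 0, -0.06], 0],
    [[0, 0, -0.06], 0]
  ]
}}

```text
time_s: 15.02
tool_pos: [0.5809, 0.2671, 0.1277]
tool_rot: [180.0, 0.2, -165.0]
contact_force: [-0.3, 0.8, -2.2]
opening: 0.0498
grip_force: 30.0
```

```bash
cat >> h.py <<'E'
FO=np.array([.578,.0387]); FX=-np.array([np.cos(np.radians(16)),np.sin(np.radians(16))]); FY=np.array([-FX[1],FX[0]])
def fr(p): q=np.asarray(p)[...,:2]-FO; return q@FX*1000,q@FY*1000
def plate(dz=1.0):
    # top-face line and tip in the tool frame (tool x axis), fits from wrist depth
    c,P,T,K,s=shot('wrist'); z=P[...,2]*1000+dz
    yaw=np.radians(s['tool_rot'][2]); ex=np.array([np.cos(yaw),np.sin(yaw)]); ey=np.array([-ex[1],ex[0]])
    q=(P[...,:2]-s['tool_pos'][:2]);u=q@ex*1000;v=q@ey*1000
    m=(u>30)&(u<100)&(abs(v)<22)&(z<s['tool_pos'][2]*1000+5)&(z>s['tool_pos'][2]*1000-60)
    k,b=np.polyfit(u[m],z[m],1); r=z[m]-k*u[m]-b; g=abs(r)<2; k,b=np.polyfit(u[m][g],z[m][g],1); th=np.arctan(-k)
    m=(u>100)&(u<150)&(abs(v)<22); n=m&(abs(z-(k*u+b)+3.5)<4.5); L=np.percentile(u[n],99.5)
    # underside tip: 8mm below top-face line along normal (normal leans +u)
    zt=k*L+b-8/np.cos(th)
    w=(u>30)&(u<120)&(abs(z-(k*u+b))<4)
    vs=[np.percentile(v[w&(u>i)&(u<i+20)],[2,98]).mean().round(1) for i in (35,65,95)]
    tx,ty=fr(s['tool_pos']+0)
    e=np.array(s['tool_pos'][:2])+L/1000*ex
    print('tilt',np.degrees(th).round(1),'L',L.round(1),'tip under z',zt.round(1),'tip frame xy',np.round(fr(e),1),'mid v',vs,'tool frame xy',np.round((tx,ty),1),'tool z',np.round(s['tool_pos'][2]*1000,1),'yaw',np.round(s['tool_rot'][2],1),'F',np.round(s['contact_force'],1),'op',round(s['opening'],4),'t',s['time_s'])
    return c,P,s
E
python3 - <<'E'
from h import *
c,P,s=plate()
p=FO-.065*FX*1; print(p)
go(p[0],p[1],.125,196)
E
```

```text
tilt 11.7 L 127.6 tip under z 80.9 tip frame xy [  61.9 -221. ] mid v [np.float64(-1.1), np.float64(-0.9), np.float64(-0.9)] tool frame xy [ -65.7 -218.8] tool z 127.7 yaw -165.0 F [-0.3  0.8 -2.2] op 0.0498 t 15.025
[0.64048201 0.05661643]
shift [-0.0039 -0.2186  0.0014] turn -0.0171 at [0.5801 0.2668 0.1265] [ 1.7998e+02  8.0000e-02 -1.6498e+02] t 15.07
```

>>> {"method": "arm_command", "body": {
  "commands": [
    [[-0.001, -0.03, 0.0], 0],
    [[-0.002, -0.08, 0.0], -0.006],
    [[-0.003, -0.135, 0.0], -0.012],
    [[-0.004, -0.185, 0.0], -0.017],
    [[-0.004, -0.2186, 0.0], -0.017]
  ]
}}

```text
time_s: 15.7
tool_pos: [0.6401, 0.0529, 0.1248]
tool_rot: [-179.9, -0.1, -164.2]
contact_force: [-0.2, 0.5, -1.9]
opening: 0.0497
grip_force: 30.0
```

>>> {"method": "arm_command", "body": {
  "commands": [
    [[0, 0, 0], 0],
    [[0, 0, 0], 0],
    [[0, 0, 0.02], 0],
    [[0, 0, 0.035], 0],
    [[0, 0, 0.035], 0]
  ]
}}

```text
time_s: 16.32
tool_pos: [0.6387, 0.0577, 0.0891]
tool_rot: [179.9, -0.2, -163.9]
contact_force: [-0.2, -0.7, -1.3]
opening: 0.0495
grip_force: 30.0
```

```bash
python3 - <<'E'
from h import *
c,P,s=plate(); save('w5.png',c)
m=(P[...,2]>.027)&(P[...,2]<.04); x,y=fr(P); m&=(abs(y)<60)&(x>60)&(x<110); print('lip',m.sum(),np.percentile(x[m],[1,99]).round(1),np.percentile(y[m],[1,99]).round(1))
E
```

```text
tilt 11.2 L 127.9 tip under z 43.5 tip frame xy [64.2 -1.3] mid v [np.float64(-1.1), np.float64(-0.9), np.float64(-0.8)] tool frame xy [-63.6  -1.5] tool z 89.1 yaw -163.9 F [-0.2 -0.7 -1.3] op 0.0495 t 16.325Traceback (most recent call last):
  File "<stdin>", line 3, in <module>
    return _quantile_unchecked(
        a, q, axis, out, overwrite_input, method, keepdims, weights)
    return _ureduce(a,
                    func=_quantile_ureduce_func,
    ...<5 lines>...
                    overwrite_input=overwrite_input,
                    method=method)
    r = func(a, **kwargs)
    result = _quantile(arr,
                       quantiles=q,
    ...<2 lines>...
                       out=out,
                       weights=wgt)
    slices_having_nans = np.isnan(arr[-1, ...])
                                  ~~~^^^^^^^^^
IndexError: index -1 is out of bounds for axis 0 with size 0
```

View pics/w5.png

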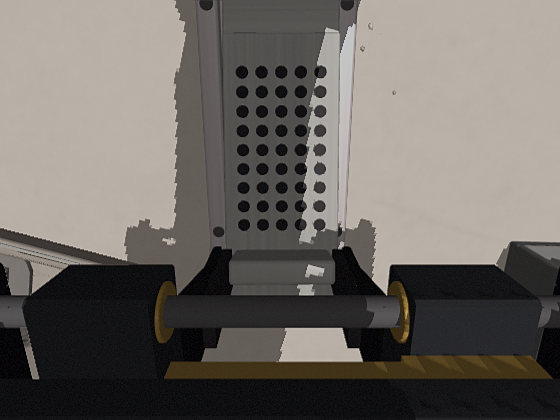

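>>> {"method": "arm_command", "body": {
  "commands": [
    [[-0.001, -0.002, 0.007], 0],
    [[-0.001, -0.002, 0.014], 0],
    [[-0.001, -0.002, 0.02], 0],
    [[-0.001, -0.002, 0.025], 0],
    [[-0.001, -0.002, 0.025], 0]
  ]
}}

```text
time_s: 17.0
tool_pos: [0.6414, 0.0549, 0.0653]
tool_rot: [180.0, -0.1, -164.0]
contact_force: [-0.4, 0.4, -1.5]
opening: 0.0498
grip_force: 30.0
```

```bash
python3 - <<'E'
from h import *
c,P,s=plate()
x,y=fr(P);z=P[...,2]*1000+1
m=(abs(x)<95)&(abs(y)<60)&(z>18)&(z<30)
for a,b in ((-50,-31),(31,50)):
  n=m&(y>a)&(y<b)&(x>0)&(x<60); print(n.sum(),np.percentile(y[n],[2,98]).round(1) if n.sum() else '')
E
```

```text
tilt 11.4 L 127.8 tip under z 19.2 tip frame xy [62.4  1.9] mid v [np.float64(-1.1), np.float64(-0.8), np.float64(-0.8)] tool frame xy [-65.4   1.9] tool z 65.3 yaw -164.0 F [-0.4  0.4 -1.5] op 0.0498 t 17.0
2904 [-46.3 -33.8]
2912 [34.2 46.7]
```

>>> {"method": "arm_command", "body": {
  "commands": [
    [[0, 0.001, 0.002], 0],
    [[0, 0.001, 0.0035], 0],
    [[0.003, 0.001, 0.0038], 0],
    [[0.008, 0.001, 0.0038], 0],
    [[0.012, 0.001, 0.0038], 0]
  ]
}}

```text
time_s: 17.68
tool_pos: [0.6295, 0.0523, 0.0621]
tool_rot: [180.0, -0.0, -164.0]
contact_force: [-0.0, -0.4, -1.9]
opening: 0.0497
grip_force: 30.0
```

```bash
python3 - <<'E'
from h import *
c,P,s=plate()
E
```

```text
tilt 11.5 L 123.9 tip under z 16.7 tip frame xy [70.7  1.1] mid v [np.float64(-1.1), np.float64(-0.8), np.float64(-0.8)] tool frame xy [-53.2   1.1] tool z 62.1 yaw -164.0 F [-0.  -0.4 -1.9] op 0.0497 t 17.675
```

>>> {"method": "arm_command", "body": {
  "commands": [
    [[0.002, 0, 0], 0],
    [[0.004, 0, 0], 0],
    [[0.005, 0, 0], 0],
    [[0.006, 0, 0], 0],
    [[0.006, 0, 0], 0]
  ]
}}

```text
time_s: 18.35
tool_pos: [0.6242, 0.0509, 0.062]
tool_rot: [180.0, 0.0, -164.0]
contact_force: [0.1, 0.1, -1.9]
opening: 0.0496
grip_force: 30.0
```

>>> {"method": "arm_command", "body": {
  "commands": [
    [[0, 0, 0.001], 0],
    [[0, 0, 0.002], 0],
    [[0, 0, 0.003], 0],
    [[0, 0, 0.003], 0]
  ]
}}

```text
time_s: 18.85
tool_pos: [0.6246, 0.051, 0.0592]
tool_rot: [180.0, 0.0, -164.0]
contact_force: [0.4, 0.3, -0.9]
opening: 0.0496
grip_force: 30.0
```

```bash
python3 - <<'E'
from h import *
c,P,s=plate()
E
```

```text
tilt 10.9 L 118.9 tip under z 16.1 tip frame xy [70.8  1. ] mid v [np.float64(-1.1), np.float64(-1.0), np.float64(-0.7)] tool frame xy [-48.2   1. ] tool z 59.2 yaw -164.0 F [ 0.4  0.3 -0.9] op 0.0496 t 18.85
```

>>> {"method": "arm_command", "body": {
  "commands": [
    [[0.001, 0, 0.001], 0],
    [[0.0005, 0, 0.003], 0],
    [[-0.0005, 0, 0.005], 0],
    [[-0.0019, 0, 0.0077], 0],
    [[-0.0019, 0, 0.0077], 0]
  ]
}}

```text
time_s: 19.52
tool_pos: [0.6269, 0.0516, 0.0514]
tool_rot: [-180.0, 0.1, -164.0]
contact_force: [4.5, 0.8, 1.4]
opening: 0.0498
grip_force: 30.0
```

```bash
python3 - <<'E'
from h import *
c,P,s=plate()
E
```

```text
tilt 7.4 L 121.4 tip under z 15.5 tip frame xy [70.8  1.1] mid v [np.float64(-1.1), np.float64(-1.0), np.float64(-1.0)] tool frame xy [-50.6   1.1] tool z 51.4 yaw -164.0 F [4.5 0.8 1.4] op 0.0498 t 19.525
```

>>> {"method": "arm_command", "body": {
  "commands": [
    [[-0.0015, 0, 0.0015], 0],
    [[-0.0022, 0, 0.0035], 0],
    [[-0.0029, 0, 0.0058], 0],
    [[-0.0038, 0, 0.0088], 0],
    [[-0.0046, 0, 0.0116], 0]
  ]
}}

```text
time_s: 20.2
tool_pos: [0.6299, 0.0525, 0.0392]
tool_rot: [180.0, -0.1, -164.0]
contact_force: [1.9, -0.3, 1.4]
opening: 0.0494
grip_force: 30.0
```

```bash
python3 - <<'E'
from h import *
c,P,s=plate()
E
```

```text
tilt 2.1 L 122.7 tip under z 14.7 tip frame xy [69.1  1. ] mid v [np.float64(-0.9), np.float64(-0.9), np.float64(-0.8)] tool frame xy [-53.7   1. ] tool z 39.2 yaw -164.0 F [ 1.9 -0.3  1.4] op 0.0494 t 20.2
```

>>> {"method": "arm_command", "body": {
  "commands": [
    [[-0.0003, 0, 0.001], 0],
    [[-0.0006, 0, 0.002], 0],
    [[-0.0009, 0, 0.003], 0],
    [[-0.0012, 0, 0.004], 0],
    [[-0.0012, 0, 0.0045], 0]
  ]
}}

```text
time_s: 20.88
tool_pos: [0.6308, 0.0529, 0.0348]
tool_rot: [180.0, -0.1, -164.0]
contact_force: [-0.4, 0.3, 0.2]
opening: 0.0492
grip_force: 30.0
```

>>> {"method": "arm_command", "body": {
  "commands": [
    [[0, 0, 0], 0],
    [[0, 0, 0.0003], 0]
  ]
}}

```text
time_s: 21.12
tool_pos: [0.6309, 0.0529, 0.0347]
tool_rot: [180.0, -0.1, -164.0]
contact_force: [-1.8, -0.3, 0.3]
opening: 0.0499
grip_force: 30.0
```

```bash
python3 - <<'E'
from h import *
c,P,s=plate()
E
```

```text
tilt 0.3 L 121.7 tip under z 14.3 tip frame xy [66.9  0.9] mid v [np.float64(-0.8), np.float64(-0.7), np.float64(-0.7)] tool frame xy [-54.8   0.9] tool z 34.7 yaw -164.0 F [-1.8 -0.3  0.3] op 0.0499 t 21.125
```

>>> {"method": "arm_command", "body": {
  "commands": [
    [[0, 0, 0.0004], 0],
    [[0, 0, 0.0008], 0],
    [[0, 0, 0.0008], 0]
  ]
}}

```text
time_s: 21.55
tool_pos: [0.6314, 0.0531, 0.0341]
tool_rot: [180.0, -0.0, -164.0]
contact_force: [-1.6, -0.0, -0.4]
opening: 0.0501
grip_force: 30.0
```

```bash
python3 - <<'E'
from h import *
c,P,s=plate()
E
```

```text
tilt -0.0 L 121.6 tip under z 14.2 tip frame xy [66.3  0.9] mid v [np.float64(-0.8), np.float64(-0.7), np.float64(-0.7)] tool frame xy [-55.3   0.9] tool z 34.1 yaw -164.0 F [-1.6 -0.  -0.4] op 0.0501 t 21.55
```

>>> {"method": "arm_command", "body": {
  "commands": [
    [[0, 0, 0.0003], 0],
    [[0, 0, 0.0006], 0],
    [[0, 0, 0.0006], 0]
  ]
}}

```text
time_s: 21.98
tool_pos: [0.6315, 0.0531, 0.034]
tool_rot: [180.0, -0.0, -164.0]
contact_force: [-4.0, -0.9, 5.6]
opening: 0.0497
grip_force: 30.0
```

```bash
python3 - <<'E'
from h import *
c,P,s=plate()
E
```

```text
tilt -0.0 L 121.5 tip under z 14.2 tip frame xy [66.2  0.9] mid v [np.float64(-0.9), np.float64(-0.8), np.float64(-0.7)] tool frame xy [-55.4   0.9] tool z 34.0 yaw -164.0 F [-4.  -0.9  5.6] op 0.0497 t 21.975
```

>>> {"method": "arm_command", "body": {
  "commands": [
    [[0, 0, 0], 0],
    [[0, 0, 0], 0],
    [[0, 0, 0], 0]
  ],
  "grip": 72
}}

```text
time_s: 22.4
tool_pos: [0.6319, 0.0531, 0.0334]
tool_rot: [-180.0, 0.0, -164.0]
contact_force: [-0.5, -0.1, -0.0]
opening: 0.0618
grip_force: 0.0
```

>>> {"method": "arm_command", "body": {
  "commands": [
    [[0, 0, -0.02], 0],
    [[0, 0, -0.06], 0],
    [[0, 0, -0.11], 0],
    [[0.03, 0, -0.16], 0],
    [[0.08, 0, -0.2], 0]
  ]
}}

```text
time_s: 23.02
tool_pos: [0.5567, 0.0315, 0.2363]
tool_rot: [-180.0, 0.3, -164.0]
contact_force: [1.2, 0.1, 0.0]
opening: 0.0627
grip_force: 0.0
```

>>> {"method": "arm_command", "body": {
  "commands": [
    [[0.02, 0, -0.02], 0],
    [[0.03, 0, -0.03], 0],
    [[0.03, 0, -0.03], 0],
    [[0.03, 0, -0.03], 0]
  ]
}}

```text
time_s: 23.52
tool_pos: [0.5272, 0.0234, 0.2617]
tool_rot: [180.0, -0.1, -164.0]
contact_force: [1.0, -0.2, -0.0]
opening: 0.0627
grip_force: 0.0
```

```bash
python3 - <<'E'
from h import *
c,P,T,K,s=shot('wrist'); save('w6.png',c); print(s['tool_pos'],s['contact_force'],s['time_s'])
x,y=fr(P);z=P[...,2]*1000+1
for k in range(-90,100,10):
    b=(x>k)&(x<k+10)&(abs(y)<26)
    if b.sum()>10: print(k,b.sum(),[np.percentile(z[b&(y*sg>5)],[25,50]).round(1).tolist() if (b&(y*sg>5)).any() else 0 for sg in (-1,1)])
E
```

```text
[0.52720891 0.02337105 0.26172824] [ 0.98645711 -0.16813694 -0.01418186] 23.525
-90 328 [[20.1, 21.4], [20.0, 21.4]]
-80 203 [[21.5, 22.0], [21.5, 21.9]]
-60 294 [[47.5, 48.0], [47.2, 47.8]]
-50 699 [[22.3, 28.5], [22.0, 28.0]]
-40 324 [[21.6, 22.1], [21.4, 22.0]]
-30 341 [[21.6, 22.0], [21.5, 22.2]]
-20 333 [[21.6, 22.1], [21.5, 21.9]]
-10 334 [[21.6, 22.2], [21.5, 22.1]]
0 351 [[21.6, 22.2], [21.7, 22.2]]
10 363 [[21.5, 22.2], [21.4, 22.2]]
20 365 [[21.6, 22.3], [21.7, 22.1]]
30 363 [[21.6, 22.1], [21.5, 22.0]]
40 400 [[21.6, 22.2], [21.6, 22.2]]
50 372 [[21.4, 22.1], [21.5, 22.0]]
60 344 [[18.8, 19.8], [18.7, 19.6]]
70 15910 [[361.3, 367.6], [362.6, 368.2]]
80 6463 [[346.8, 348.4], [346.7, 348.4]]
90 551 [[0.4, 18.5], [0.4, 18.8]]
```

View pics/w6.png

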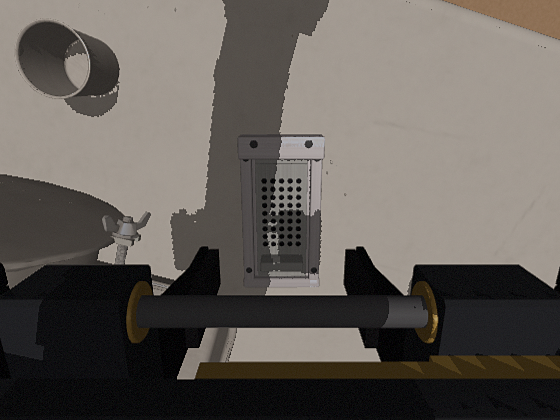

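The picture shows the plate lying flat in the frame: face at pixel (281,210), upper face at z = 22 all along, tongue under the lip at (281,148). The beaker (60,60) is where it was and the gripper is clear, so I hand the job in.

```bash
python3 -c "
from cell import ctrl
print(ctrl.close_job())"
```

```text
the job is handed in; nothing more can be done
None
```

The screen plate was drawn from the sleeve, laid flat on the worktop and released, then taken by its rib, tilted (by pressing its free end on the sleeve roof), hooked under the lip and lowered. The last wrist picture shows it flat in the frame with the gripper clear and the beaker in place. The arm never went near the jar, though I did not check it again. The job was handed in at about 23.5 s.

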